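# Spent blade pack into the used-blade box

### The job

Dispose of the spent blade pack that lies on the ledge of the blue used-blade box, without picking it up. With one finger push the self-closing flap down by its handle, and while that finger keeps the flap open, push the pack off the ledge through the opening with the other finger; then let go so that the flap springs shut. Leave the spacer ring on the ledge and everything else on the bench where it is.

Things in the scene. Friction and masses are not known exactly. Their poses are not given: they have to be found in the camera images.
- box: Used-blade box of blue sheet steel, fixed. Origin: on the bench, straight under the ledge's inner edge, mid-width. x: level, from the ledge towards the flap; y: left of that; z up (notes use this box frame, mm). Spans x -126 to 151, y -86 to 86; 10 mm side rims at y +-84. Top at z 140: x -126 to 0 is the flat loading ledge, x 0 to 135 by y -65 to 65 the opening under the flap.
- ledge_edge (a point): Middle of the ledge's inner edge, on its top face (z 140), where the opening begins. The ledge is a bare-steel plate 4 mm thick.
- box_floor (a point): On the inside floor of the box (z 4), under the ledge's inner edge. The box is hollow under flap and ledge alike; what passes the flap drops to this floor.
- flap (a joint): Flap angle, rad: 0 shut, 1.1 fully down. Steel pan 133 (x) by 124 (y) mm, hinged at its far end; its near end swings down into the box. Shut, its top is at z 152 and its skirt bars the ledge edge (z 134 to 152): pushing the pack against the skirt cannot open it, only pressing down from above. A spring shuts it: about 0.14 Nm shut, 0.3 Nm at 0.5 rad. At 0.3 rad the gap at the ledge edge is 40 mm.
- hinge (a point): Middle of the flap's hinge pin, level along the box's y, at x 135, z 144.
- handle (a point): Middle of the top face of the flap's handle, a flat bar 94 mm long along x, 16 wide, on two posts. Shut: x 13 to 107, y 38, top at z 182 (38 above the pin). It moves with the flap. Its near part (x 25) pushed down to z 147 opens the flap about 0.34 rad; a fingertip then sliding along it towards the hinge at z 147 opens it further (about 0.55 rad at x 65). Beyond x 75 a dragging fingertip may jam.
- pack: Spent blade pack: black plastic block with a dark steel top clip, 30 mm (its x) by 48 (its y) by 20 high, 60 to 130 g, lying flat on the ledge right of the handle, its long side roughly parallel to the ledge's inner edge (within 0.2 rad). Origin: centre of its underside.
- spacer: Steel spacer ring lying flat on the left outer part of the ledge, 34 mm across, 14 high. Not part of the job. Origin: centre of its underside.
- spool: Bystander: wooden thread spool standing on the bench left of the box, 48 mm across, 60 high. Origin: centre of its underside.
- driver: Bystander: screwdriver with a dark wooden handle lying on the bench right of the box, 150 mm long. Origin: underside, mid-length.
- glue_jar: Bystander: amber glue jar on the bench to the robot's left, 60 mm across, 75 high. Origin: centre of its underside.
- maul: Bystander: white-headed maul lying on the bench far left, 235 mm long, 56 thick. Origin: underside, near the head's end.
- rivet_cup: Bystander: steel rivet cup on the bench to the robot's right, 68 mm across, 45 high. Origin: centre of its underside.
- hole_punch: Bystander: round steel hole punch lying on the bench far right, 100 mm long. Origin: underside, mid-length.
Not all that is in view belongs to the job. Leave any purple or red look-alike of the pack alone.

How it is judged:
By the outcome, as a careful person would: the job done as asked, in the order asked, and still so for the second after the job is handed in, with the robot touching nothing.
It also fails if it takes over 48 s, if anything falls off the work surface, if the arm or the gripper's body presses on something with over 40 N, if the wrist force passes 120 N, or if a joint passes its speed limit or range.

### The arm

A 6-joint arm with a two-finger parallel gripper is mounted at the origin on the work surface. World frame = base frame: x ahead of the robot, y to its left, z up, the work surface at z = 0. Lengths are in m, angles in rad, forces in N, time in s.
With the tool pointing down it reaches from about 0.35 to 0.975 m from the base axis. Payload 4.9 kg.
Tool frame: the origin (TCP) lies at the very end of the fingers, on their centre line; the grasp point (between the pads) lies 19 mm behind it; x points along the fingers, y is the direction in which the jaws open and shut, and the axes are right-handed (so a half turn about x gives the same grasp; the last joint's range is limited). The gripper opens to 85 mm and grips with 20 to 120 N. Pads are 22 mm wide; open, the fingers measure 114 mm over their backs; the gripper's body (76 mm by 85 mm) begins 54 mm behind the grasp point. The pads swing forward as they close: fully open they stand 13 mm farther back than shut.
Start: joints at [-1.281, 0.053, 1.613, -0, 1.476, -0.119], TCP at [0.248, -0.573, 0.231] pointing down, gripper open.
Joint ranges: [-3.01, 3.01], [-1.01, 2.22], [0.06, 2.58], [-1.02, 4.17], [0.09, 2.62], [-3.14, 3.14]. Speed limits (rad/s): [2.57, 2.57, 3.14, 3.14, 3.14, 3.14].

### API

Orientations are given as a unit quaternion [w, x, y, z].
In Python, from plant import manip gives the robot as it stands.
- The arm moves only by the tool play_rows, never from a script. Its argument "plan" is a list of rows, each a list of 5 numbers: the shift along the tool's x, y, z in mm, then the turn about the tool's x in rad, then the closure, from -1 (fully open) to 1 (shut). A call has 1 to 8 rows; each row is the pose to reach, as a shift and turn from the pose commanded when the call began, along the tool's axes at that moment; what a row does not reach only later rows make up. A row lasts 1/8 s, in which the tool goes at most 62.5 mm and 10.7 degrees, less where a joint would pass 70% of its speed; a pose out of reach is approached as far as the arm can. A call with a gripper value outside its range is refused whole. The fingers move at their own pace and stop on an object; the grip force is fixed at half the most. Time passes only in rows, so rows that repeat a pose let the fingers close. It gives the time, the measured TCP pose, the force and the opening at its end, in the units of the state.
- manip.state(): the state, without advancing time (a new reading comes with each control period).
- manip.grab_frame(name): name is "side" or "top" or "wrist"; returns a dict with "img" (384x512x3 uint8, red, green, blue), "range_z" (384x512 float32, m along the optical axis (not along the pixel's ray), 0 where there is no reading), "fx", "fy", "cx", "cy" (pixels), "k1" (the pictures are not rectified: a ray, as slopes to the right and down, at radius r is drawn at 1 + k1 r^2 times it, then the intrinsics apply), "origin" and "rotation" of the camera in the world. Camera axes: x right, y up, looking along -z (the intrinsics and any distortion apply to the point x, -y, -z); pixel columns grow to the right and rows downward; lengths in m; the calibration is good to about 2 mm. A picture is of the moment at which its call begins.
- manip.job_done(): hands the job in, once; it reports no verdict.
The state is a dict: "time": time; "joint_pos": joint angles; "joint_vel": joint speeds; "joint_efforts": joint torques, N m; "tool_pos": TCP position; "tool_rot": TCP orientation; "contact_force": force on the tool from outside, world axes, zero at the start; "ft_torque": the same for the moment, N m; "gripper_width": opening from 0.0 (shut) to 1.0 (fully open).
Only numpy, scipy, OpenCV 4.12 (cv2) and the standard library are available. Lean on these libraries where they do the work, as an engineer would, in place of code of your own. Each camera call takes 0.05 s, during which the arm holds its last target. There are 200 camera calls.

## Working session

There is one attempt and no reset: what is moved stays moved. The work goes in short steps, Python scripts to look and compute and a tool call to move; the robot and the scene stay as the last step left them, time stands still between calls to the robot, and variables do not carry over. Pictures are saved under pics/ and viewed, about 8 in all and at most 12, crops included, and the job is handed in when it is done.

Besides the shell and the picture viewer there is one more tool, called after "Emit:" by a JSON object that holds its "api" and its "payload". play_rows: Moves the arm, as the interface text tells. Its arguments: {"type":"object","properties":{"plan":{"type":"array"}},"required":["plan"]}

```bash
ls; mkdir -p pics
cat > h.py <<'E'
import numpy as np, cv2
from plant import manip
def grab(n):
    return manip.grab_frame(n)
def K(f): return np.array([[f['fx'],0,f['cx']],[0,f['fy'],f['cy']],[0,0,1.]]), np.array([f['k1'],0,0,0.])
def rays(f,uv):
    k,d=K(f); p=cv2.undistortPoints(np.array(uv,float).reshape(-1,1,2),k,d).reshape(-1,2)
    return np.c_[p[:,0],-p[:,1],-np.ones(len(p))]
def depth_pts(f,uv):
    uv=np.array(uv,float).reshape(-1,2); z=f['range_z'][uv[:,1].round().astype(int),uv[:,0].round().astype(int)]
    return (rays(f,uv)*z[:,None])@np.array(f['rotation']).T+f['origin']
def plane_pts(f,uv,h):
    r=rays(f,uv)@np.array(f['rotation']).T; o=np.array(f['origin'])
    return o+r*((h-o[2])/r[:,2])[:,None]
def save(f,n): cv2.imwrite(n,f['img'][:,:,::-1])
E
python3 - <<'E'
from h import *
for n in('top','side'):
    f=grab(n); save(f,f'pics/{n}0.png'); np.savez(f'{n}0.npz',**f)
    print(n,np.round(f['origin'],3),np.round(f['rotation'],3).tolist(),f['fx'],f['k1'])
s=manip.state();print(s)
E
```

```text
pics
top [0.424 0.009 1.231] [-0.702, -0.032, 0.036, 0.711] 366.7448889147674 -0.03898485876473383
side [0.207 0.921 0.806] [-0.132, -0.08, 0.449, 0.88] 398.2545930291512 -0.0374522957779912
{'time': 0.1, 'joint_pos': array([-1.28094708e+00,  5.33176680e-02,  1.61417563e+00, -1.58969968e-05,
        1.47602155e+00, -1.19010584e-01]), 'joint_vel': array([ 0.00114418, -0.00149473, -0.00362404,  0.00119021,  0.00054151,
       -0.00115416]), 'joint_efforts': array([-1.49469893e-04, -3.94907427e+01, -3.71363068e+01, -6.88637465e-05,
        3.99524331e-03, -1.78051886e-05]), 'tool_pos': array([ 0.24830089, -0.57293033,  0.23015802]), 'tool_rot': array([-0.14287284, -0.69231863, -0.14422613,  0.69244573]), 'contact_force': array([-0.05589038,  0.22045497,  0.45849782]), 'ft_torque': array([ 0.01385412,  0.02781615, -0.07711289]), 'gripper_width': 1.0037687359299465}
```

```bash
python3 - <<'E'
s=open('h.py').read()
s=s.replace("np.array(f['rotation']).T","R(f['rotation']).T")
s=s.replace("def grab(","from scipy.spatial.transform import Rotation\ndef R(q): return Rotation.from_quat(np.array(q),scalar_first=True).as_matrix()\ndef grab(")
open('h.py','w').write(s)
E
python3 -c "
from h import *
print(R([-0.702, -0.032, 0.036, 0.711])); print(R(manip.state()['tool_rot']))
f=dict(np.load('top0.npz')); print(depth_pts(f,[[256,192],[100,300]]))"
```

```text
[[-0.01298063  0.99529803 -0.09598609]
 [-0.99990306 -0.01243698  0.00625996]
 [ 0.00503675  0.09605804  0.99536299]]
[[-5.64543531e-04  3.97564249e-01 -9.17574166e-01]
 [ 1.83749054e-03 -9.17572350e-01 -3.97564593e-01]
 [-9.99998152e-01 -1.91047637e-03 -2.12511012e-04]]
[[ 5.25079525e-01 -3.41004603e-03  1.52755898e-01]
 [ 1.87283291e-01  5.15437114e-01  2.51998237e-04]]
```

View pics/top0.png

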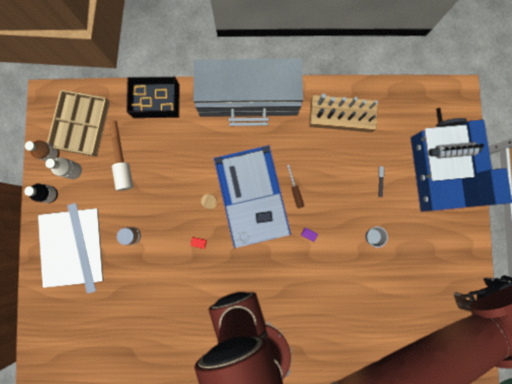

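View pics/side0.png

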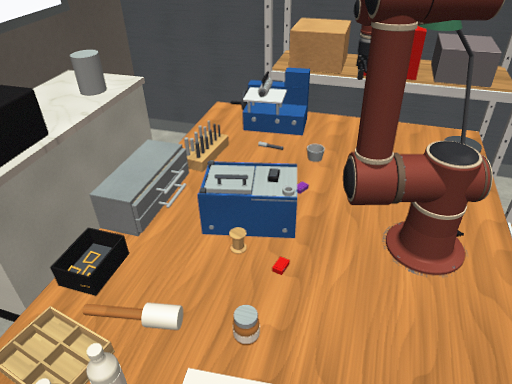

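Run:
```python
from h import *
f=dict(np.load('top0.npz'))
v,u=np.mgrid[0:384,0:512]; uv=np.c_[u.ravel(),v.ravel()]
P=depth_pts(f,uv).reshape(384,512,3)
roi=np.zeros((384,512),bool); roi[135:260,200:300]=1
img=f['img']; hsv=cv2.cvtColor(img,cv2.COLOR_RGB2HSV)
blue=roi&(P[:,:,2]>0.125)&(P[:,:,2]<0.17)
m=blue.astype(np.uint8); n,l,st,c=cv2.connectedComponentsWithStats(m); k=1+st[1:,4].argmax()
ys,xs=np.where(l==k); p=plane_pts(f,np.c_[xs,ys],0.145)[:,:2]
r=cv2.minAreaRect((p*1000).astype(np.float32)); print('box',r); print(cv2.boxPoints(r))
dark=roi&(hsv[:,:,2]<75)&(hsv[:,:,1]<255)&(P[:,:,2]>.13)
n,l,st,c=cv2.connectedComponentsWithStats(dark.astype(np.uint8))
for i in range(1,n):
    if st[i,4]>15:
        ys,xs=np.where(l==i); h=np.median(P[ys,xs,2]); q=plane_pts(f,np.c_[xs,ys],h)[:,:2]*1000
        print(c[i],st[i,4],'h',h,cv2.minAreaRect(q.astype(np.float32)))
print('z ledge',P[222:232,240:250,2].mean().round(4))
big=cv2.resize(img[135:260,195:325],None,fx=5,fy=5,interpolation=cv2.INTER_CUBIC); cv2.imwrite('pics/crop1.png',big[:,:,::-1][:600])
```

```text
box ((515.8106689453125, 8.87274169921875), (277.3465881347656, 172.65609741210938), 12.479018211364746)
[[ 361.75958    63.196495]
 [ 399.06744  -105.38064 ]
 [ 669.86176   -45.45101 ]
 [ 632.5539    123.12612 ]]
[264.24137931 217.01724138] 58 h 0.15858233240314434 ((451.6704406738281, -24.980052947998047), (24.730398178100586, 42.55988311767578), 7.365144729614258)
z ledge 0.1406
```

View pics/crop1.png

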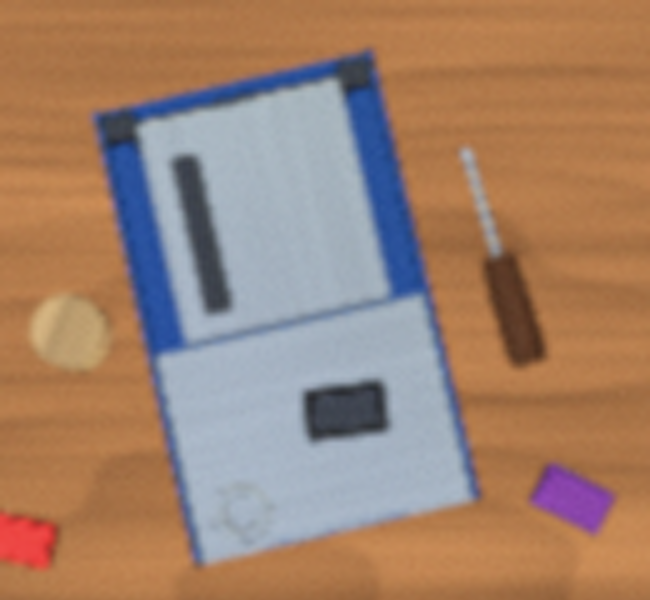

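```bash
cat >> h.py <<'E'
TH=np.deg2rad(12.48); O=np.array([.5036,.0062])
RB=np.array([[np.cos(TH),-np.sin(TH)],[np.sin(TH),np.cos(TH)]])
def tobox(p): return ((np.asarray(p)[...,:2]-O)@RB)*1000
def goal(bx,by,z,yaw):
    "box mm, box-frame angle (deg) of tool y -> shift in tool mm, turn"
    s=manip.state(); T=R(s['tool_rot']); p=np.r_[O+RB@[bx/1e3,by/1e3],z/1e3]
    d=np.arctan2(T[1,1],T[0,1]); t=(np.deg2rad(yaw)+TH-d+np.pi)%(2*np.pi)-np.pi
    print('goal',p.round(4),'shift',(T.T@(p-s['tool_pos'])*1e3).round(1),'turn',round(-t,3))
def rep():
    s=manip.state(); T=R(s['tool_rot'])
    print('t',round(s['time'],2),'box',tobox(s['tool_pos']).round(1),'z',(s['tool_pos'][2]*1e3).round(1),'yaw',np.rad2deg(np.arctan2(T[1,1],T[0,1])-TH).round(1),'F',s['contact_force'].round(1),'w',round(s['gripper_width'],3),'q',s['joint_pos'].round(2))
E
python3 -c "
from h import *
rep(); goal(-93,-19,231,-90); goal(-93,-19,200,-90)
print(tobox([.4517,-.025]))
f=dict(np.load('top0.npz')); print('spacer',tobox(plane_pts(f,[[195+242/5,135+512/5]],.154)), 'handle ends',tobox(plane_pts(f,[[195+186/5,135+157/5],[195+218/5,135+310/5]],.182)))
"
```

```text
t 0.1 box [-374.4 -510.3] z 230.2 yaw -79.1 F [-0.1  0.2  0.5] w 1.004 q [-1.28  0.05  1.61 -0.    1.48 -0.12]
goal [ 0.4169 -0.0324  0.231 ] shift [ 1.000e-01 -4.289e+02 -3.696e+02] turn 0.191
goal [ 0.4169 -0.0324  0.2   ] shift [  31.1 -428.8 -369.6] turn 0.191
[-57.41596366 -19.24726258]
spacer [[-102.30406437   52.33714227]] handle ends [[104.44581537  36.8672803 ]
 [ 13.6862246   38.82525912]]
```

Emit:
{"api": "play_rows", "payload": {"plan": [[-10,-55,-46,0.1,0.6],[-10,-108,-92,0.191,0.6],[-10,-161,-139,0.191,0.6],[-10,-215,-185,0.191,0.6],[-10,-268,-231,0.191,0.6],[-10,-322,-277,0.191,0.6],[-10,-375,-323,0.191,0.6],[-10,-429,-370,0.191,0.6]]}}

```text
time: 1.1
tool_pos: [0.3972, -0.0948, 0.2411]
tool_rot: [0.077, 0.703, 0.077, -0.703]
contact_force: [0.3, -0.5, 0.0]
gripper_width: 0.197
```

```bash
python3 -c "
from h import *
rep(); goal(-93,-19,200,-90)"
```

```text
t 1.1 box [-125.7  -75.6] z 241.1 yaw -90.0 F [ 0.3 -0.5  0. ] w 0.197 q [-0.42 -0.51  2.07  0.    1.58  0.94]
goal [ 0.4169 -0.0324  0.2   ] shift [ 41.1 -56.7 -32.6] turn -0.001
```

Emit:
{"api": "play_rows", "payload": {"plan": [[10,-40,-20,0,0.6],[30,-57,-33,0,0.6],[41,-57,-33,0,0.6],[41,-57,-33,0,0.6]]}}

```text
time: 1.6
tool_pos: [0.4162, -0.0343, 0.199]
tool_rot: [-0.077, -0.702, -0.077, 0.704]
contact_force: [0.1, 0.2, 0.6]
gripper_width: 0.2
```

```bash
python3 -c "
from h import *
rep(); goal(-93,-19,160,-90)
f=grab('side'); save(f,'pics/s.png'); np.savez('s1.npz',**f)
b=cv2.resize(f['img'][90:250,190:330],None,fx=4,fy=3.75,interpolation=cv2.INTER_CUBIC); cv2.imwrite('pics/s1.png',b[:,:,::-1])"
```

```text
t 1.6 box [-94.1 -20.7] z 199.0 yaw -90.0 F [0.1 0.2 0.6] w 0.2 q [-0.26 -0.46  2.11 -0.    1.5   1.09]
goal [ 0.4169 -0.0324  0.16  ] shift [39.  -1.7 -1.2] turn -0.0
```

View pics/s1.png

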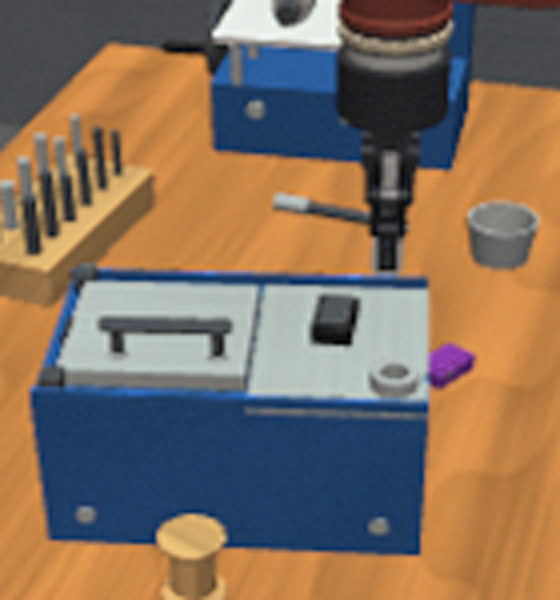

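```bash
python3 -c "
from h import *
f=dict(np.load('s1.npz'))
px=[[190+387/4,90+268/3.75]]
for z in(.185,.192,.199,.206,.213): print(z,tobox(plane_pts(f,px,z)))
print(tobox(depth_pts(f,px)),depth_pts(f,[[190+387/4,90+255/3.75]]))
print('pack top',tobox(plane_pts(f,[[190+337/4,90+305/3.75]],.16)))
"
```

```text
0.185 [[-95.18059627 -37.32109023]]
0.192 [[-95.14543499 -26.10616495]]
0.199 [[-95.11027371 -14.89123968]]
0.206 [[-95.07511243  -3.67631441]]
0.213 [[-95.03995115   7.53861086]]
[[-95.06745393  -1.23358686]] [[ 0.41113946 -0.01435264  0.21965458]]
pack top [[-59.61873742 -20.80356237]]
```

Emit:
{"api": "play_rows", "payload": {"plan": [[20,-2,-1,0,0.6],[40,-2,-1,0,0.6],[50,-2,-1,0,0.6],[55,-2,-1,0,0.6],[55,-2,-1,0,0.6]]}}

```text
time: 2.28
tool_pos: [0.4179, -0.0322, 0.1457]
tool_rot: [0.077, 0.703, 0.077, -0.703]
contact_force: [0.4, 0.0, 0.0]
gripper_width: 0.2
```

Emit:
{"api": "play_rows", "payload": {"plan": [[2,0,0,0,0.6],[2,0,0,0,0.6]]}}

```text
time: 2.52
tool_pos: [0.4179, -0.0319, 0.1437]
tool_rot: [0.077, 0.703, 0.077, -0.703]
contact_force: [-0.3, 1.1, -0.4]
gripper_width: 0.2
```

Emit:
{"api": "play_rows", "payload": {"plan": [[1,0,0,0,0.6],[1,0,0,0,0.6]]}}

```text
time: 2.78
tool_pos: [0.4177, -0.0318, 0.1423]
tool_rot: [0.077, 0.703, 0.077, -0.703]
contact_force: [-0.5, -0.1, -0.6]
gripper_width: 0.2
```

```bash
python3 -c "
from h import *
rep(); goal(-51,-19,145,-90)"
```

```text
t 2.77 box [-92.1 -18.5] z 142.3 yaw -90.0 F [-0.5 -0.1 -0.6] w 0.2 q [-0.25 -0.41  2.17  0.    1.38  1.1 ]
goal [ 0.4579 -0.0234  0.145 ] shift [ -2.7   0.5 -41.1] turn 0.0
```

Emit:
{"api": "play_rows", "payload": {"plan": [[-1,0,-6,0,0.6],[-1,0,-12,0,0.6],[-1,0,-18,0,0.6],[-1,0,-24,0,0.6],[-1,0,-30,0,0.6],[-1,0,-35,0,0.6],[-1,0,-39,0,0.6],[-1,0,-39,0,0.6]]}}

```text
time: 3.78
tool_pos: [0.4561, -0.0233, 0.1433]
tool_rot: [0.077, 0.703, 0.077, -0.703]
contact_force: [0.9, 1.2, 0.6]
gripper_width: 0.202
```

Emit:
{"api": "play_rows", "payload": {"plan": [[0,0,8,0,0.6],[-40,0,15,0,0.6],[-80,0,15,0,0],[-80,0,15,0.18,-1],[-80,0,15,0.36,-1],[-80,0,15,0.54,-1],[-80,0,15,0.72,-1],[-80,0,15,0.9,-1]]}}

```text
time: 4.78
tool_pos: [0.4406, -0.0267, 0.2232]
tool_rot: [-0.239, 0.666, -0.239, -0.666]
contact_force: [0.4, 0.2, -0.0]
gripper_width: 1.002
```

```bash
cat > pk.py <<'E'
from h import *
f=grab('top'); np.savez('t.npz',**f)
v,u=np.mgrid[0:384,0:512]; P=depth_pts(f,np.c_[u.ravel(),v.ravel()]).reshape(384,512,3)
hsv=cv2.cvtColor(f['img'],cv2.COLOR_RGB2HSV); B=tobox(P.reshape(-1,3)).reshape(384,512,2)
m=(hsv[:,:,2]<75)&(P[:,:,2]>.145)&(P[:,:,2]<.175)&(abs(B[:,:,1])<84)&(B[:,:,0]>-126)&(B[:,:,0]<110)
n,l,st,c=cv2.connectedComponentsWithStats(m.astype(np.uint8))
for i in range(1,n):
    if st[i,4]>15:
        ys,xs=np.where(l==i); q=tobox(plane_pts(f,np.c_[xs,ys],np.median(P[ys,xs,2])))
        print(c[i].round(1),st[i,4],np.median(P[ys,xs,2]).round(4),cv2.minAreaRect(q.astype(np.float32)))
E
python3 -c "
from h import *
rep()"; python3 pk.py; python3 -c "
from h import *
f=dict(np.load('t.npz'));b=cv2.resize(f['img'][135:285,190:340],None,fx=4,fy=4,interpolation=cv2.INTER_CUBIC);cv2.imwrite('pics/t2.png',b[:,:,::-1])"
```

```text
t 4.78 box [-68.7 -18.5] z 223.2 yaw -141.9 F [ 0.4  0.2 -0. ] w 1.002 q [-0.23 -0.41  2.03  0.    1.52  2.03]
```

View pics/t2.png

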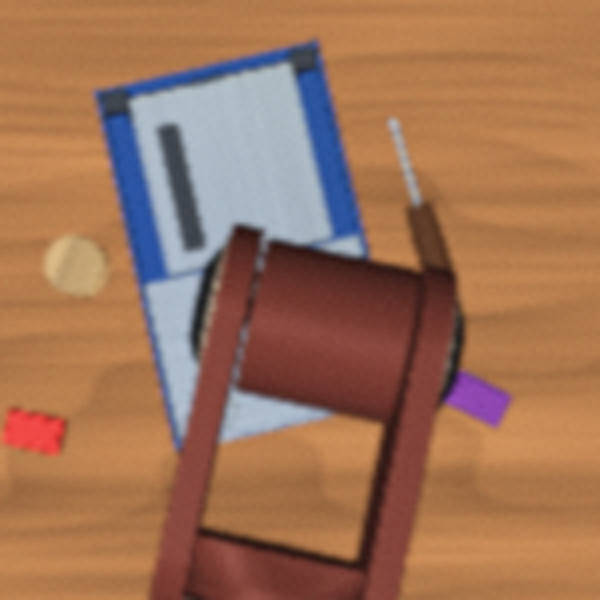

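```bash
python3 -c "
from h import *
goal(-20,11.5,223,-147.8)"
```

```text
goal [0.4816 0.0131 0.223 ] shift [  0.2 -56.8  -6.2] turn 0.099
```

Emit:
{"api": "play_rows", "payload": {"plan": [[0,-28,-3,0.05,-1],[0,-57,-6,0.1,-1],[0,-57,-6,0.1,-1]]}}

```text
time: 5.2
tool_pos: [0.4818, 0.0145, 0.2232]
tool_rot: [0.268, -0.654, 0.268, 0.654]
contact_force: [-0.6, -0.5, 0.3]
gripper_width: 0.998
```

```bash
python3 -c "
from h import *
rep()
f=grab('side'); np.savez('s2.npz',**f)
v,u=np.mgrid[0:384,0:512]; P=depth_pts(f,np.c_[u.ravel(),v.ravel()]).reshape(384,512,3)
B=tobox(P.reshape(-1,3)).reshape(384,512,2); z=P[:,:,2]
val=f['img'].max(2); m=(val<75)&(z>.143)&(z<.17)&(B[:,:,0]>-110)&(B[:,:,0]<0)&(abs(B[:,:,1])<70)
top=m&(abs(z-.16)<.003)
print('pack all',m.sum(),np.percentile(B[m],[2,50,98],axis=0).round(1).tolist()); print('top',top.sum(),np.percentile(B[top],[1,50,99],axis=0).round(1).tolist())
f_=(z>.195)&(z<.26)&(abs(B[:,:,0])<110)&(abs(B[:,:,1])<90)
for a in range(195,260,5):
    s=f_&(abs(z*1e3-a)<2.5)
    if s.sum(): print(a,s.sum(),B[s].min(0).round(),B[s].max(0).round())
for n,g in(('side',f),('wrist',grab('wrist'))):
    i=g['img'][90:250,190:350] if n=='side' else g['img']
    cv2.imwrite(f'pics/{n}2.png',cv2.resize(i,None,fx=3.7,fy=3.7,interpolation=cv2.INTER_CUBIC)[:,:,::-1] if n=='side' else i[:,:,::-1])
"
```

```text
t 5.2 box [-19.5  12.8] z 223.2 yaw -147.1 F [-0.6 -0.5  0.3] w 0.998 q [-0.12 -0.3   1.94  0.    1.49  2.22]
pack all 66 [[-39.8, -25.3], [-28.2, 5.8], [-13.3, 9.6]]
top 32 [[-39.8, -29.1], [-31.2, 1.9], [-13.0, 9.1]]
240 12 [-64. -22.] [24. 46.]
245 19 [-67. -20.] [25. 47.]
250 23 [-67. -18.] [32. 47.]
255 21 [-67. -17.] [31. 51.]
```

View pics/side2.png

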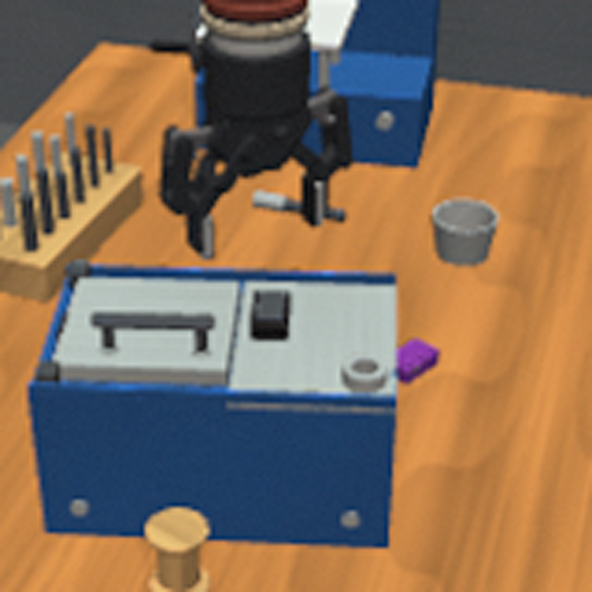

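View pics/wrist2.png

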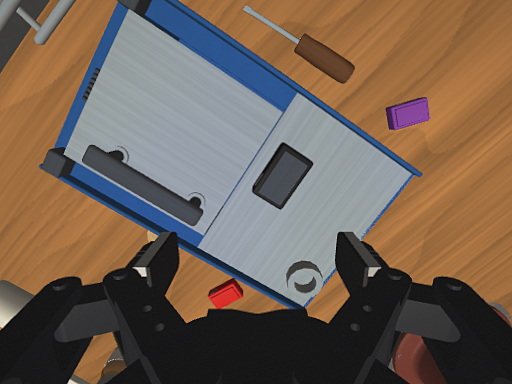

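Run:
```python
from h import *
f=grab('wrist'); np.savez('w.npz',**f)
m=np.zeros((384,512),np.uint8); val=f['img'].max(2); m[130:222,235:330]=(val[130:222,235:330]<95)
n,l,st,c=cv2.connectedComponentsWithStats(m); k=1+st[1:,4].argmax(); ys,xs=np.where(l==k)
print(st[k])
q=tobox(plane_pts(f,np.c_[xs,ys],.155)); print(cv2.minAreaRect(q.astype(np.float32)))
d=depth_pts(f,np.c_[xs,ys]); t=abs(d[:,2]-.16)<.002; print(t.sum(),np.median(d[:,2])); print(cv2.minAreaRect(tobox(d[t]).astype(np.float32)))
# ledge edge check and handle
print('handle px ends',tobox(plane_pts(f,[[85,150],[200,215]],.182)))
v,u=np.mgrid[215:384:1,60:450]; uv=np.c_[u.ravel(),v.ravel()]; P=depth_pts(f,uv); 
z=P[:,2]
for lo,hi,nm in((60,230,'A'),(300,450,'B')):
    s=(uv[:,0]>lo)&(uv[:,0]<hi)&(z>.2)&(z<.30)
    zz=z[s]; print(nm,'lowest',np.percentile(zz,[0.5,2,10]).round(4)); t=zz<np.percentile(zz,15); b=tobox(P[s][t]); print(b.min(0),b.max(0))
```

```text
[ 252  143   61   67 2210]
((-26.660354614257812, -16.995697021484375), (31.50287628173828, 48.321693420410156), 0.15995803475379944)
1459 0.1599159533063524
((-26.643218994140625, -17.30904197692871), (28.14870262145996, 46.365455627441406), 1.0885182619094849)
handle px ends [[104.7778916   37.58782157]
 [ 12.65195187  35.78924167]]
A lowest [0.2385 0.2424 0.2545]
[ 8.65072753 24.10706698] [29.79923909 43.42437844]
B lowest [0.2385 0.2424 0.2539]
[-65.35044529 -25.68761325] [-50.8129549   -3.31037399]
```

Emit:
{"api": "play_rows", "payload": {"plan": [[25,0,0,0,-1],[45,0,0,0,-1],[55,0,0,0,-1],[63,0,0,0,-1],[70,0,0,0,-1],[77,0,0,0,-1],[84,0,0,0,-1],[90,0,0,0,-1]]}}

```text
time: 6.35
tool_pos: [0.4815, 0.0137, 0.1329]
tool_rot: [0.269, -0.654, 0.27, 0.654]
contact_force: [-3.7, -2.0, 2.7]
gripper_width: 0.999
```

```bash
python3 -c "
from h import *
rep(); goal(30,11.5,133.5,-147.1); goal(-10,11.5,133.5,-147.1)
f=grab('side'); np.savez('s3.npz',**f)
cv2.imwrite('pics/s3.png',cv2.resize(f['img'][90:250,190:350],None,fx=3.7,fy=3.7,interpolation=cv2.INTER_CUBIC)[:,:,::-1])
"
```

```text
t 6.35 box [-19.9  12.1] z 132.9 yaw -147.3 F [-3.7 -2.   2.7] w 0.999 q [-0.13 -0.22  2.04 -0.    1.32  2.23]
goal [0.5304 0.0239 0.1335] shift [ -0.7 -41.7 -27.5] turn -0.003
goal [0.4914 0.0153 0.1335] shift [-0.6 -8.1 -5.8] turn -0.003
```

View pics/s3.png

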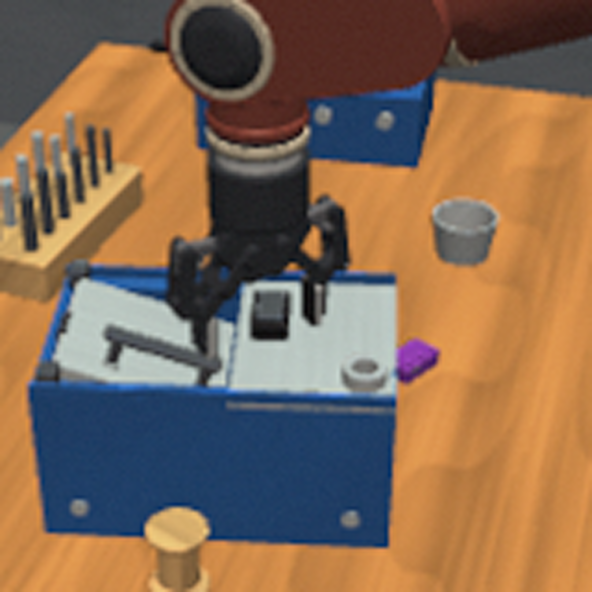

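Emit:
{"api": "play_rows", "payload": {"plan": [[0,-5,-3,0,-1],[0,-10,-6,0,-1],[0,-15,-10,0,-1],[0,-20,-13,0,-1],[0,-25,-16,0,-1],[0,-29,-19,0,-1],[0,-33,-21,0,-1],[0,-37,-24,0,-1]]}}

```text
time: 7.4
tool_pos: [0.5236, 0.0221, 0.1331]
tool_rot: [0.268, -0.652, 0.271, 0.655]
contact_force: [-11.1, -6.7, 5.5]
gripper_width: 0.999
```

```bash
python3 -c "
from h import *
rep(); goal(30,11.5,133,-147.1); goal(35,9,133,-140)
f=grab('side'); np.savez('s4.npz',**f)
cv2.imwrite('pics/s4.png',cv2.resize(f['img'][90:250,190:350],None,fx=3.7,fy=3.7,interpolation=cv2.INTER_CUBIC)[:,:,::-1])
"
```

```text
t 7.4 box [22.9 11.2] z 133.1 yaw -147.3 F [-11.1  -6.7   5.5] w 0.999 q [-0.1  -0.1   1.94 -0.    1.32  2.26]
goal [0.5304 0.0239 0.133 ] shift [ 0.  -6.1 -3.6] turn -0.003
goal [0.5358 0.0226 0.133 ] shift [ 0.  -9.  -8.4] turn -0.127
```

View pics/s4.png

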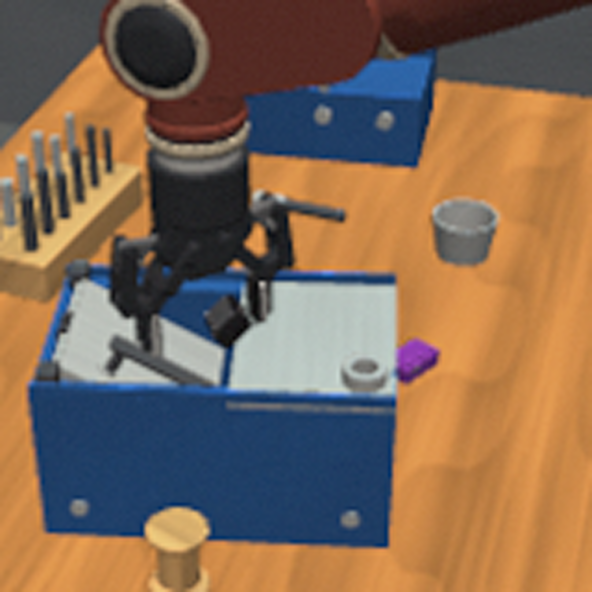

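```bash
python3 -c "
from h import *
goal(30.8,7.4,133,-142)"
```

```text
goal [0.5321 0.0201 0.133 ] shift [ 0.1 -4.1 -7. ] turn -0.092
```

Emit:
{"api": "play_rows", "payload": {"plan": [[0,-1,-1.5,-0.025,-1],[0,-2,-3,-0.05,-1],[0,-3,-4.5,-0.07,-1],[0,-3.5,-6,-0.09,-1],[0,-3.5,-6,-0.09,-1],[0,-3.5,-6,-0.09,-1]]}}

```text
time: 8.2
tool_pos: [0.5306, 0.0212, 0.1334]
tool_rot: [0.239, -0.664, 0.24, 0.666]
contact_force: [-7.4, -3.3, 5.7]
gripper_width: 0.996
```

```bash
python3 -c "
from h import *
rep()
f=grab('side'); w=grab('wrist')
a=cv2.resize(f['img'][90:250,190:350],(400,400),interpolation=cv2.INTER_CUBIC); b=cv2.resize(w['img'],(400,300))
cv2.imwrite('pics/s5.png',np.hstack([a,np.vstack([b,np.zeros((100,400,3),np.uint8)])])[:,:,::-1])
"
```

```text
t 8.2 box [29.6  8.8] z 133.4 yaw -142.1 F [-7.4 -3.3  5.7] w 0.996 q [-0.1  -0.09  1.92 -0.    1.31  2.16]
```

View pics/s5.png

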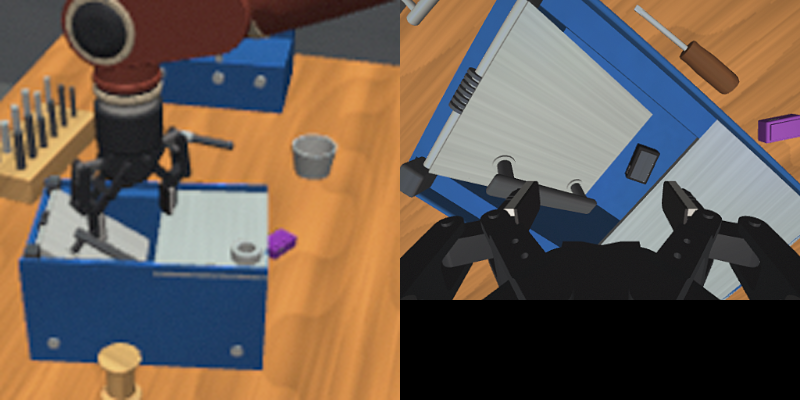

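```bash
python3 -c "
from h import *
w=grab('wrist')
uv=[[307,209],[300,205],[312,205]]; p=depth_pts(w,uv); print(tobox(p).round(1),p[:,2].round(4)); rep()
"
```

```text
[[-25.7  -6. ]
 [-18.6  -4.4]
 [-26.8 -12.4]] [0.0246 0.0211 0.0248]
t 8.35 box [29.5  8.8] z 133.4 yaw -142.1 F [-8.3 -3.7  6.6] w 1.0 q [-0.1  -0.09  1.92 -0.    1.31  2.16]
```

Emit:
{"api": "play_rows", "payload": {"plan": [[-5,0,0,0,-1],[-12,0,0,0,-1],[-20,0,0,0,-1],[-30,0,0,0,-1],[-40,0,0,0,-1],[-60,0,0,0,-1],[-90,0,0,0,-1],[-120,0,0,0,-1]]}}

```text
time: 9.35
tool_pos: [0.5312, 0.0215, 0.2547]
tool_rot: [0.24, -0.665, 0.24, 0.665]
contact_force: [0.5, -0.3, 1.1]
gripper_width: 1.001
```

Emit:
{"api": "play_rows", "payload": {"plan": [[0,50,0,0,-1],[0,100,0,0,-1],[0,150,0,0,-1],[0,190,0,0,-1],[0,190,0,0,-1],[0,190,0,0,-1]]}}

```text
time: 10.1
tool_pos: [0.4104, -0.1247, 0.2539]
tool_rot: [-0.24, 0.665, -0.24, -0.665]
contact_force: [0.5, 0.5, 0.9]
gripper_width: 1.001
```

```bash
python3 -c "
from h import *
rep()
f=grab('side'); w=grab('top')
a=cv2.resize(f['img'][90:290,170:370],(400,400),interpolation=cv2.INTER_CUBIC); b=cv2.resize(w['img'][130:280,180:330],(400,400),interpolation=cv2.INTER_CUBIC)
cv2.imwrite('pics/s6.png',np.hstack([a,b])[:,:,::-1])
"
```

```text
t 10.1 box [-119.3 -107.7] z 253.9 yaw -142.2 F [0.5 0.5 0.9] w 1.001 q [-0.47 -0.46  2.02  0.    1.58  1.79]
```

View pics/s6.png

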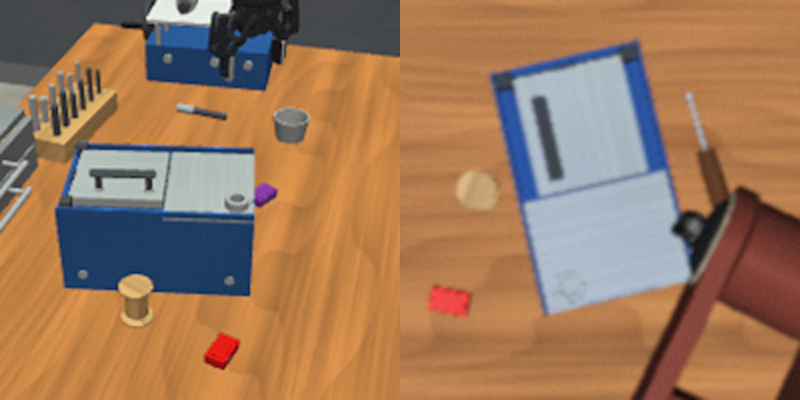

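```bash
python3 -c "
from h import *
f=grab('side'); v,u=np.mgrid[90:260,180:340]; P=depth_pts(f,np.c_[u.ravel(),v.ravel()]); B=tobox(P)
m=(B[:,0]>10)&(B[:,0]<30)&(abs(B[:,1])<25); print('flap z near end',np.median(P[m,2]),m.sum())
f=grab('top'); print('spacer',tobox(plane_pts(f,[[180+570*.375-150,130+287*.375]],.154)))
print(manip.job_done())"
```

```text
flap z near end 0.1537420443482334 46
spacer [[-103.17322098   51.49103729]]
the job is handed in; nothing more can be done
None
```

The spent blade pack is in the used-blade box, the flap is shut again, and the job was handed in at about 10 s of robot time.

**What I did**
- With the flap shut, I first pushed the pack about 31 mm forward along the ledge. It stayed flat and short of the edge, and it was never gripped. I did this because with one finger on the handle, the open gripper could not reach behind the pack where it lay.
- I pressed the handle down with one finger and slid along it to open the flap wider. While that finger held the flap open, the other finger pushed the pack over the edge. I then lifted straight up and moved clear.

**What the last checks showed**
- **Pack:** before I released the flap, the wrist camera's depth put the top of the pack at z 21–25 mm. That fits it lying flat on the box floor.
- **Flap:** its near end measured 153.7 mm high, against 152 mm when shut. That is within the camera's calibration error.
- **Spacer ring:** it measured (-103, 51) mm in the box frame, against (-102, 52) mm at the start. It did not move beyond measuring error.
- **Bystanders:** those in the last views (spool, purple and red look-alikes, rivet cup, hole punch and the visible part of the driver) looked unmoved. I did not re-check the glue jar or the maul, but the arm never went near them.
- **Forces:** the highest wrist force reading I saw was about 14 N.

**Checks that disagreed:** with the gripper open, the fingertips sit about 13 mm above the reported tool point, and I allowed for that. A rough side-camera reading of the pack's sideways position was off, so I used the wrist camera instead.

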